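Prop of beech offcuts for the storage bin

ROBOT

A 6-joint arm with a two-finger parallel gripper is mounted at the origin on the work surface. World frame = base frame: x ahead of the robot, y to its left, z up, the work surface at z = 0. Lengths are in m, angles in rad, forces in N, time in s.
With the tool pointing down it reaches from about 0.375 to 0.9 m from the base axis. Payload 3.1 kg.
Tool frame: the origin (TCP) lies between the finger pads; the fingertips stand 25 mm ahead of it and the grasp point (between the pads) lies 6 mm ahead of it; y points along the fingers, x is the direction in which the jaws open and shut, and the axes are right-handed (so a half turn about y gives the same grasp; the last joint's range is limited). The gripper opens to 87 mm and grips with 3 to 60 N. Pads are 19 mm wide; open, the fingers measure 117 mm over their backs; the gripper's body (75 mm by 190 mm) begins 51 mm behind the grasp point.
Start: joints at [-1.315, 0.527, 1.433, -0, 1.181, -0.178], TCP at [0.263, -0.567, 0.248] pointing down, gripper open.
Joint ranges: [-3.08, 3.08], [-0.75, 2.2], [0.22, 2.44], [-1.43, 4.57], [0, 2.65], [-2.85, 2.85]. Speed limits (rad/s): [2.79, 2.79, 3.14, 3.14, 3.14, 3.14].

INTERFACE

Orientations are given as a unit quaternion [x, y, z, w].
In Python, from rig import robot gives the robot as it stands.
- The arm moves only by the tool carry_out, never from a script. Its argument "moves" is a list of rows, each a list of 7 numbers: the opening, from 0 (shut) to 1 (fully open), then the shift along the tool's x, y, z in cm, then the turn, a rotation vector about the tool's x, y, z in rad. In form: [[grip, x, y, z, rx, ry, rz], ...]. A call has 1 to 20 rows; each row is the pose to reach, as a shift and turn from the pose commanded when the call began, along the tool's axes at that moment; what a row does not reach only later rows make up. A row lasts 1/10 s, in which the tool goes at most 50 mm and 8.59 degrees, less where a joint would pass 70% of its speed; a pose out of reach is approached as far as the arm can. A call with a gripper value outside its range is refused whole. The fingers move at their own pace and stop on an object; "force" is the grip in N (left out, the last holds). Time passes only in rows, so rows that repeat a pose let the fingers close. It gives the time, the measured TCP pose, the force and the opening at its end, in the units of the state.
- robot.get_obs(): the state, without advancing time (a new reading comes with each control period).
- robot.camera(name): name is "scene" or "top"; returns the picture (480x640x3 uint8, red, green, blue); there is no depth.
- robot.camera_params(name): a dict with "fx", "fy", "cx", "cy" (pixels), "extrinsics" (4x4, takes a point from camera to world coordinates). Camera axes: x right, y down, z forward; pixel columns grow to the right and rows downward; lengths in m; the calibration is good to about 2 mm. A picture is of the moment at which its call begins. camera_params takes no time and is no camera call.
- robot.hand_in(): hands the job in, once; it reports no verdict.
The state is a dict: "time": time; "q": joint angles; "joint_velocities": joint speeds; "joint_torque": joint torques, N m; "position": TCP position; "tool_rot": TCP orientation; "ft_force": force on the tool from outside, world axes, zero at the start; "moment": the same for the moment, N m; "grip_width": finger opening in m.
Only numpy, scipy, OpenCV 4.12 (cv2) and the standard library are available. Lean on these libraries where they do the work, as an engineer would, in place of code of your own. Each camera call takes 0.05 s, during which the arm holds its last target.

TASK

Build the little wooden prop that will hold up the storage bin while its new brackets are glued: on the stepped block, where it stands, set the hook-shaped offcut with the tall foot, so that its foot stands on the block's low step and its arm lies on the high step, centred over the block and level. Then lay the flat offcut with the sawn-off corner on top of the hook offcut, flat, centred and lengthways along it. Leave the other hook-shaped offcut, the shorter one with the shallow foot, where it lies.

Things in the scene. Friction and masses are not known exactly. Their poses are not given: they have to be found in the camera images.
- step_block: Pale beech block with one step in its top, loose on the desk, about 160 g, 120 long (x) x 48 wide (y). Low step: x from -60 to +12 mm, 28 mm high. High step: x from +12 to +60 mm, 50 mm high. Origin: centre of its 120 x 48 underside, z up.
- hook_offcut: Right hook offcut, beech, 90 g, 90 long, 44 high: heel x = -45 to +2, y = +-24, full height; from it an arm overhangs to x = +45: 32 wide (y), 22 thick, its underside 22 mm up. So the foot is 22 tall. Mass centre x = -11. Origin: level with the foot's underside, at mid-length, z up. Seated: origin 28 mm straight above the block's, x axes the same way, foot 10 mm clear of the riser.
- cap_offcut: Cap: flat beech offcut lying on the desk, 70 g, 84 (x) x 46 (y) x 28 thick, corner (+x, +y) sawn off at 45 degrees over 30 mm. Sides y = +-23 mm parallel from x = -42 to +12; mass centre x = -4, y = -2. Origin: centre of the uncut rectangle's underside, z up. Goes with its origin 44 mm straight above the hook offcut's, either way round lengthways.
- shallow_hook: The wrong hook offcut, to be left alone: the same heel (x = -45 to +2, y = +-24) but lower and shorter, 30 mm high and 70 mm long: arm to x = +25, 32 wide, 22 thick, its underside only 8 mm up. Origin: level with the foot's underside, 45 mm from the heel's end, z up.
Not all that is in view belongs to the job. What is shaped like the hook_offcut but orange or yellow is not meant.

How it is judged:
By the outcome, as a careful person would: the job done as asked, in the order asked, and still so for the second after the job is handed in, with the robot touching nothing.
It also fails if it takes over 58 s, if anything falls off the work surface, if the arm or the gripper's body presses on something with over 40 N, if the wrist force passes 120 N, or if a joint passes its speed limit or range.

## Working session

There is one attempt and no reset: what is moved stays moved. The work goes in short steps, Python scripts to look and compute and a tool call to move; the robot and the scene stay as the last step left them, time stands still between calls to the robot, and variables do not carry over. Pictures are saved under pics/ and viewed, and the job is handed in when it is done.

Besides the shell and the picture viewer there is one more tool, called after ">>>" by a JSON object that holds its "method" and its "body". carry_out: Moves the arm, as the interface text tells. Its arguments: {"type":"object","properties":{"moves":{"type":"array"},"force":{"type":"number"}},"required":["moves"]}

```bash
ls; mkdir -p pics; python3 - <<'E'
from rig import robot
import cv2
o=robot.get_obs()
print({k:(v if k in('time','position','tool_rot','grip_width','ft_force') else None) for k,v in o.items()})
for n in('scene','top'):
    im=robot.camera(n); cv2.imwrite(f'pics/{n}0.png',im[:,:,::-1]); p=robot.camera_params(n); print(p)
E
```

```text
pics
{'time': 0.0, 'q': None, 'joint_velocities': None, 'joint_torque': None, 'position': array([ 0.26254354, -0.56646656,  0.24659507]), 'tool_rot': array([-0.59538909,  0.38122942, -0.38014281,  0.59637857]), 'ft_force': array([ 0.46832304, -0.91962797,  0.84924594]), 'moment': None, 'grip_width': 0.08709033568705342}
{'fx': 493.4189754765742, 'fy': 493.4189754765742, 'cx': 314.7583141605273, 'cy': 240.80184252438323, 'extrinsics': array([[-5.23909361e-01,  6.63545917e-01, -5.34065350e-01,
         1.15611219e+00],
       [ 8.51773615e-01,  4.08744938e-01, -3.27733556e-01,
         2.96447187e-01],
       [ 8.30245087e-04, -6.26605452e-01, -7.79336204e-01,
         9.05652470e-01],
       [ 0.00000000e+00,  0.00000000e+00,  0.00000000e+00,
         1.00000000e+00]])}
{'fx': 479.3987452215806, 'fy': 479.3987452215806, 'cx': 320.5480094960201, 'cy': 245.20522402097012, 'extrinsics': array([[ 0.0208034 , -0.98783535,  0.15410564,  0.42444975],
       [-0.99972272, -0.02225432, -0.00769584, -0.04209051],
       [ 0.01103173, -0.15390281, -0.98802441,  1.03349361],
       [ 0.        ,  0.        ,  0.        ,  1.        ]])}
```

View pics/scene0.png

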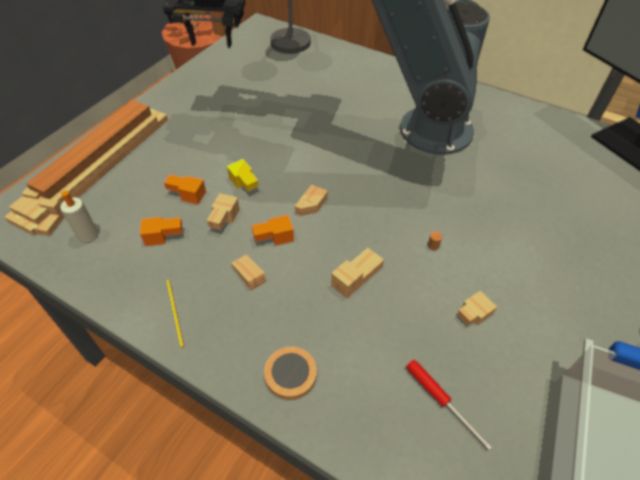

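View pics/top0.png

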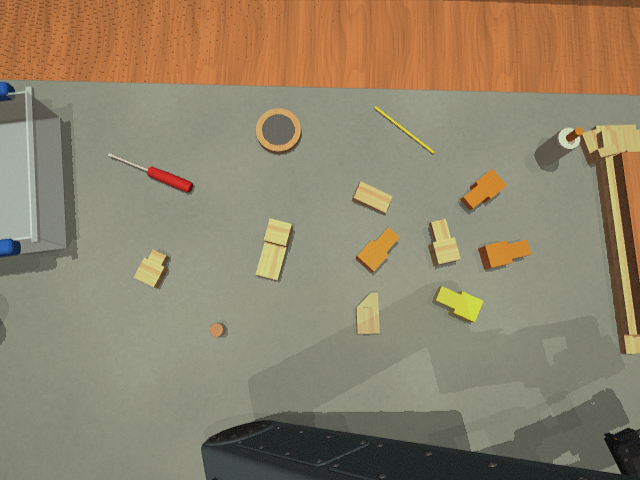

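The top view shows the step block at about (274,250), a beech hook at (445,242), a second and shorter beech hook at (152,268), and the cap with its cut corner at (368,314). The plain rectangle at (372,197) and the orange and yellow pieces are decoys. I'll enlarge these.

```bash
python3 - <<'E'
import cv2,numpy as np
t=cv2.imread('pics/top0.png'); s=cv2.imread('pics/scene0.png')
def crop(im,x,y,w=66,h=80,f=6): return cv2.resize(im[y-h//2:y+h//2,x-w//2:x+w//2],None,fx=f,fy=f,interpolation=cv2.INTER_CUBIC)
a=np.hstack([crop(t,*c,w=66,h=74,f=4) for c in((274,250),(445,242),(368,314))])
b=np.hstack([crop(s,*c,w=66,h=74,f=4) for c in((357,272),(223,212),(311,200))])
cv2.imwrite('pics/crop0.png',np.vstack([a,b])); print(a.shape)
E
```

```text
(296, 792, 3)
```

View pics/crop0.png

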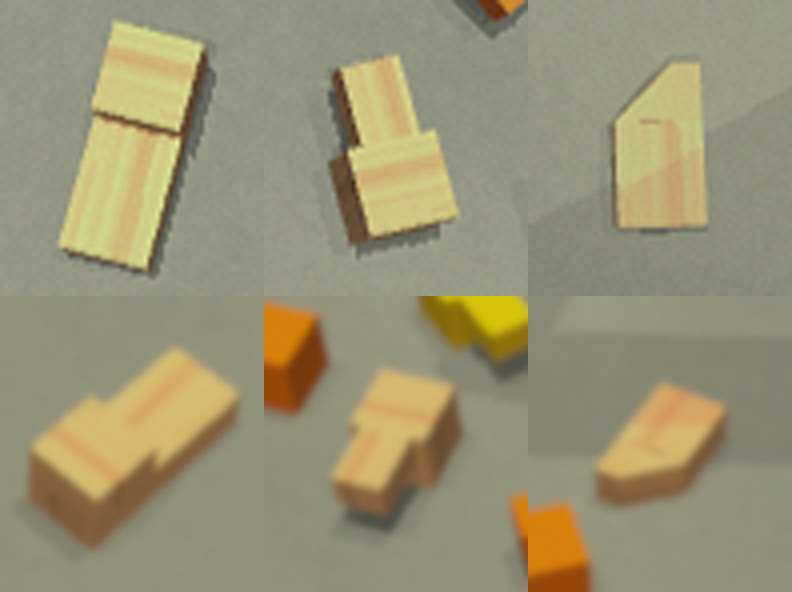

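```bash
cat > h.py <<'E'
import cv2,numpy as np
from scipy.optimize import minimize
from scipy.spatial.transform import Rotation as R
def prism(poly,z0,z1): return np.array([[x,y,z] for z in(z0,z1) for x,y in poly])/1000.
def box(x0,x1,w,z0,z1): return prism([(x0,-w),(x1,-w),(x1,w),(x0,w)],z0,z1)
MODELS={'block':[box(-60,12,24,0,28),box(12,60,24,0,50)],
'hook':[box(-45,2,24,0,44),box(2,45,16,22,44)],
'cap':[prism([(-42,-23),(42,-23),(42,-7),(12,23),(-42,23)],0,28)],
'shallow':[box(-45,2,24,0,30),box(2,25,16,8,30)]}
def proj(P,p):
    T=np.linalg.inv(p['extrinsics']); c=P@T[:3,:3].T+T[:3,3]
    return np.c_[p['fx']*c[:,0]/c[:,2]+p['cx'],p['fy']*c[:,1]/c[:,2]+p['cy']]
def place(P,x,y,yaw,z=0): return R.from_euler('z',yaw).apply(P)+[x,y,z]
def sil(parts,pose,p,win,z=0,S=4):
    x0,y0,w,h=win; m=np.zeros((h*S,w*S),np.uint8)
    for P in parts:
        uv=(proj(place(P,*pose,z=z),p)-[x0-.5,y0-.5])*S-.5
        hull=cv2.convexHull(uv.astype(np.float32))
        cv2.fillConvexPoly(m,np.round(hull*16).astype(np.int32),255,shift=4)
    return cv2.resize(m,(w,h),interpolation=cv2.INTER_AREA)/255.
def soft(im,lo=.25,hi=.45):
    a=im.astype(float); s=(a.max(2)-a.min(2))/(a.max(2)+1)
    return np.clip((s-lo)/(hi-lo),0,1)
def window(uv,m=8): 
    lo=np.floor(uv.min(0)-m).astype(int); hi=np.ceil(uv.max(0)+m).astype(int); return [*lo,*(hi-lo)]
def fit(name,pose0,views,z=0,tr=True):
    parts=MODELS[name]; data=[]
    for im,p in views:
        uv=proj(place(np.vstack(parts),*pose0,z=z),p); win=window(uv); x0,y0,w,h=win
        data.append((soft(im)[y0:y0+h,x0:x0+w],p,win))
    def cost(v): return sum(((sil(parts,v,p,w,z)-m)**2).sum() for m,p,w in data)
    best=None
    for d in(0,.1,-.1):
        v0=np.array(pose0)+[0,0,d]
        r=minimize(cost,v0,method='Nelder-Mead',options=dict(initial_simplex=np.array([v0,v0+[.008,0,0],v0+[0,.008,0],v0+[0,0,.1]]),xatol=1e-5,fatol=1e-2))
        if best is None or r.fun<best.fun: best=r
    return best.x,best.fun
def ray(u,v,p,z):
    E=p['extrinsics']; d=E[:3,:3]@[(u-p['cx'])/p['fx'],(v-p['cy'])/p['fy'],1]; o=E[:3,3]
    return o+d*(z-o[2])/d[2]
E
python3 - <<'E'
from h import *
from rig import robot
pt,ps=robot.camera_params('top'),robot.camera_params('scene')
t=cv2.imread('pics/top0.png'); s=cv2.imread('pics/scene0.png')
init={'block':(274,250,-.2),'hook':(445,242,.2),'cap':(366,314,0),'shallow':(152,268,-.4)}
for n,(u,v,yaw) in init.items():
    g=ray(u,v,pt,.03)
    for lab,vw in(('both',[(t,pt),(s,ps)]),('top',[(t,pt)]),('scene',[(s,ps)])):
        x,f=fit(n,(g[0],g[1],yaw),vw); print(n,lab,x.round(4),round(f,1))
        if lab=='both':
            for im,p in((t,pt),(s,ps)):
                for P in MODELS[n]:
                    cv2.polylines(im,[np.round(cv2.convexHull(proj(place(P,*x),p).astype(np.float32))*16).astype(np.int32)],True,(255,0,0),1,shift=4) if 0 else None
E
```

```text
block both [ 0.5705  0.0483 -0.2245] 255.2
block top [ 0.5696  0.0492 -0.232 ] 216.4
block scene [ 0.5711  0.0473 -0.2254] 16.8
hook both [ 0.5958 -0.308   0.266 ] 415.0
hook top [ 0.5951 -0.3076  0.2543] 108.5
hook scene [ 0.598  -0.3086  0.2835] 275.5
cap both [ 0.4416 -0.1511  0.0559] 232.5
cap top [ 0.4411 -0.15    0.0537] 191.6
cap scene [ 0.4428 -0.152   0.0743] 25.7
shallow both [ 0.5369  0.2988 -0.4108] 126.3
shallow top [ 0.5365  0.2997 -0.418 ] 94.8
shallow scene [ 0.5376  0.2979 -0.4094] 9.4
```

```bash
python3 - <<'E'
from h import *
from rig import robot
pt,ps=robot.camera_params('top'),robot.camera_params('scene')
t=cv2.imread('pics/top0.png'); s=cv2.imread('pics/scene0.png')
poses={'block':(.5705,.0483,-.2245),'hook':(.5958,-.308,.266),'cap':(.4416,-.1511,.0559)}
rows=[]
for im,p in((t,pt),(s,ps)):
    r=[]
    for n,x in poses.items():
        c=np.round(proj(place(np.vstack(MODELS[n]),*x),p).mean(0)).astype(int); w=(c[0]-33,c[1]-37,66,74)
        k=im[w[1]:w[1]+74,w[0]:w[0]+66]; F=4
        m=sil(MODELS[n],x,p,w); M=cv2.resize(m,None,fx=F,fy=F); K=cv2.resize(k,None,fx=F,fy=F,interpolation=cv2.INTER_NEAREST)
        cs,_=cv2.findContours((M>.5).astype(np.uint8),0,1); cv2.drawContours(K,cs,-1,(255,0,0),1)
        so=cv2.resize(soft(k),None,fx=F,fy=F,interpolation=0)*255
        r.append(np.vstack([K,cv2.merge([so.astype(np.uint8)]*3)]))
    rows.append(np.hstack(r))
o=np.hstack(rows); cv2.imwrite('pics/ov0.png',cv2.resize(o,(800,int(o.shape[0]*800/o.shape[1]))))
cv2.imwrite('pics/ov0a.png',rows[0]);print(o.shape)
E
```

```text
(592, 1584, 3)
```

View pics/ov0a.png

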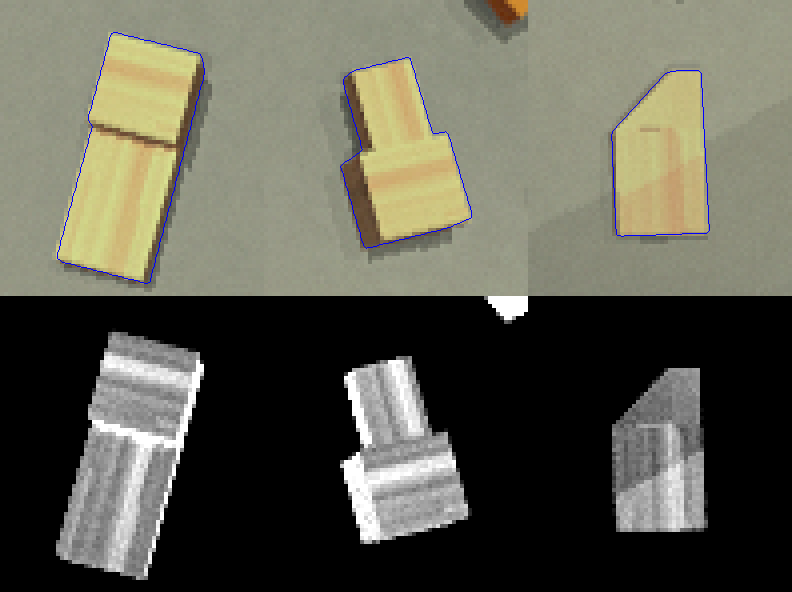

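```bash
sed -i 's/lo=.25,hi=.45/lo=.17,hi=.30/' h.py
python3 - <<'E'
s=open('h.py').read()
s=s.replace("        data.append((soft(im)[y0:y0+h,x0:x0+w],p,win))","""        m=soft(im)[y0:y0+h,x0:x0+w]
        n,l=cv2.connectedComponents((m>0).astype(np.uint8)); pm=sil(parts,pose0,p,win,z)>.5
        k=1+np.argmax([(pm&(l==i)).sum() for i in range(1,n)]); m=m*(l==k)
        data.append((m,p,win))""")
open('h.py','w').write(s)
E
python3 - <<'E'
from h import *
from rig import robot
pt,ps=robot.camera_params('top'),robot.camera_params('scene')
t=cv2.imread('pics/top0.png'); s=cv2.imread('pics/scene0.png')
print(np.percentile(soft(t,0,1)[150:330,240:500],[10,50,80]))
init={'block':(.5705,.0483,-.2245),'hook':(.5958,-.308,.266),'cap':(.4416,-.1511,.0559),'shallow':(.537,.299,-.41)}
for n,g in init.items():
    for lab,vw in(('both',[(t,pt),(s,ps)]),('top',[(t,pt)]),('scene',[(s,ps)])):
        x,f=fit(n,g,vw); print(n,lab,x.round(4),round(f,1))
o=robot.get_obs(); print(R.from_quat(o['tool_rot']).as_matrix().round(3), o['position'])
E
```

```text
[0.11184211 0.12582781 0.14102564]
block both [ 0.5702  0.0489 -0.2359] 70.9
block top [ 0.5698  0.0493 -0.2334] 6.1
block scene [ 0.5714  0.0473 -0.2417] 34.2
hook both [ 0.5953 -0.308   0.2526] 67.9
hook top [ 0.5949 -0.3077  0.2504] 4.7
hook scene [ 0.5979 -0.309   0.247 ] 33.3
cap both [ 0.4417 -0.1509  0.0532] 49.9
cap top [ 0.4413 -0.1503  0.052 ] 3.8
cap scene [ 0.4434 -0.152   0.0325] 28.2
shallow both [ 0.5366  0.2994 -0.4219] 63.0
shallow top [ 0.5363  0.3    -0.4211] 5.4
shallow scene [ 0.5377  0.2974 -0.44  ] 31.1
[[ 0.42  -0.     0.907]
 [-0.907  0.002  0.42 ]
 [-0.002 -1.     0.   ]] [ 0.26257152 -0.56651697  0.24667334]
```

```bash
cat >> h.py <<'E'
def delta(o,xyz,thx):
    """cm shift in tool axes and rotvec from measured pose to target (tool down, jaw axis at world angle thx)"""
    T=R.from_quat(o['tool_rot']); c,s=np.cos(thx),np.sin(thx)
    G=R.from_matrix(np.array([[c,0,-s],[s,0,c],[0,-1,0]]))  # columns x,y(down),z=x cross y
    return (T.inv().apply(np.array(xyz)-o['position'])*100).round(2),(T.inv()*G).as_rotvec().round(4)
def off(pose,dx,dy=0): return place(np.array([[dx,dy,0]]),*pose)[0][:2]
E
python3 - <<'E'
from h import *
from rig import robot
c,s=np.cos(1),np.sin(1);M=np.array([[c,0,-s],[s,0,c],[0,-1,0]]);print(np.linalg.det(M))
o=robot.get_obs(); hook=(.5949,-.3077,.2504)
g=off(hook,-.011); print(g)
print(delta(o,[*g,.13],hook[2]-np.pi/2))
E
```

```text
1.0
[ 0.58424305 -0.31042571]
(array([-9.7 , 11.7 , 39.95]), array([-0.0002,  0.1834, -0.0019]))
```

>>> {"method": "carry_out", "body": {"moves": [[0.72,-2.4,1,10,0,0.05,0],[0.72,-4.9,2,20,0,0.1,0],[0.72,-7.3,3,30,0,0.1834,0],[0.72,-9.7,5,39.95,0,0.1834,0],[0.72,-9.7,5,39.95,0,0.1834,0],[0.72,-9.7,5,39.95,0,0.1834,0],[0.72,-9.7,5,39.95,0,0.1834,0],[0.72,-9.7,5,39.95,0,0.1834,0],[0.72,-9.7,11.7,39.95,0,0.1834,0],[0.72,-9.7,11.7,39.95,0,0.1834,0],[0.72,-9.7,11.7,39.95,0,0.1834,0],[0.72,-9.7,11.7,39.95,0,0.1834,0],[0.72,-9.7,11.7,39.95,0,0.1834,0]], "force": 25}}

```text
time: 1.4
position: [0.585, -0.3125, 0.1322]
tool_rot: [0.558, -0.433, 0.435, -0.558]
ft_force: [0.4, 0.1, 0.9]
grip_width: 0.0627
```

```bash
python3 - <<'E'
from h import *
from rig import robot
o=robot.get_obs(); hook=(.5949,-.3077,.2504)
g=off(hook,-.011); print(o['time'],o['position'],o['grip_width'],o['ft_force'],np.abs(o['joint_velocities']).max())
print(delta(o,[*g,.031],hook[2]-np.pi/2))
im=robot.camera('scene'); cv2.imwrite('pics/s1.png',cv2.resize(im[100:320,100:420,::-1],None,fx=2.5,fy=2.5,interpolation=2))
E
```

```text
1.4 [ 0.58501755 -0.31246441  0.13220839] 0.06269508924503488 [0.43156089 0.05669164 0.89618818] 0.013698354405684999
(array([-0.24, 10.12, -0.04]), array([-0.0019, -0.0009,  0.0025]))
```

View pics/s1.png

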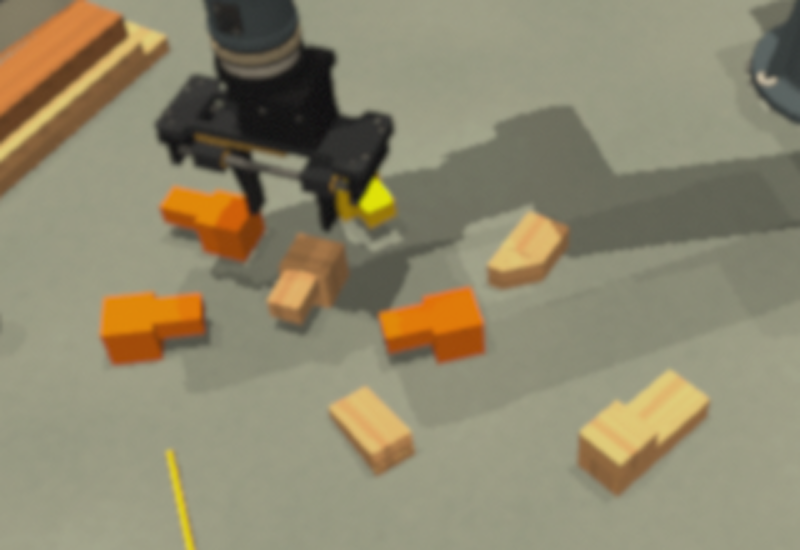

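The picture shows the gripper above the beech hook, with its fingers straddling the heel and clear of the orange pieces. I'll go down and grip.

>>> {"method": "carry_out", "body": {"moves": [[0.72,-0.24,3,0,0,0,0],[0.72,-0.24,6,0,0,0,0],[0.72,-0.24,8,0,0,0,0],[0.72,-0.24,9.3,0,0,0,0],[0.72,-0.24,10.1,0,0,0,0],[0.72,-0.24,10.1,0,0,0,0],[0.72,-0.24,10.1,0,0,0,0],[0.4,-0.24,10.1,0,0,0,0],[0.4,-0.24,10.1,0,0,0,0],[0.4,-0.24,10.1,0,0,0,0],[0.4,-0.24,10.1,0,0,0,0],[0.4,-0.24,10.1,0,0,0,0]], "force": 25}}

```text
time: 2.65
position: [0.5844, -0.3092, 0.0304]
tool_rot: [0.559, -0.433, 0.434, -0.559]
ft_force: [-0.8, 0.8, 3.7]
grip_width: 0.0478
```

```bash
python3 - <<'E'
from h import *
from rig import robot
o=robot.get_obs();print(o['position'],o['grip_width'],o['ft_force'],R.from_quat(o['tool_rot']).as_matrix().round(4))
im=robot.camera('top'); cv2.imwrite('pics/t2.png',cv2.resize(im[170:350,340:560,::-1],None,fx=3,fy=3,interpolation=2))
E
```

```text
[ 0.58435504 -0.30915101  0.03037517] 0.047842648995682774 [-0.77524386  0.84401813  3.74700672] [[ 2.479e-01  1.200e-03  9.688e-01]
 [-9.688e-01 -1.000e-03  2.479e-01]
 [ 1.200e-03 -1.000e+00  9.000e-04]]
```

View pics/t2.png

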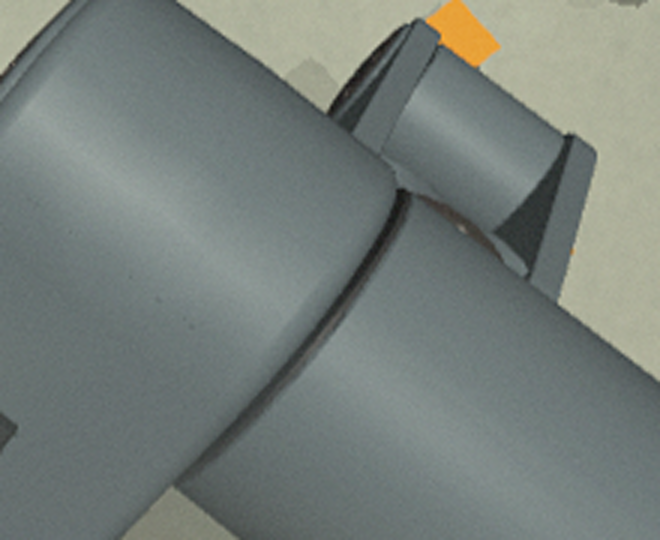

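The picture shows the arm covering the hook from above, so it doesn't help here. The opening of 47.8 mm does confirm a grip across the 48 mm heel. I'll lift.

>>> {"method": "carry_out", "body": {"moves": [[0.4,0,-0.5,0,0,0,0],[0.4,0,-2,0,0,0,0],[0.4,0,-4.5,0,0,0,0],[0.4,0,-7.5,0,0,0,0],[0.4,0,-10,0,0,0,0],[0.4,0,-11,0,0,0,0],[0.4,0,-11,0,0,0,0],[0.4,0,-11,0,0,0,0]], "force": 25}}

```text
time: 3.5
position: [0.5832, -0.3083, 0.1388]
tool_rot: [0.559, -0.434, 0.433, -0.559]
ft_force: [-0.7, 0.6, -1.3]
grip_width: 0.048
```

```bash
python3 - <<'E'
from h import *
from rig import robot
o=robot.get_obs();print(o['position'],o['grip_width'],o['ft_force'])
im=robot.camera('scene'); cv2.imwrite('pics/s3.png',cv2.resize(im[40:260,120:320,::-1],None,fx=2.7,fy=2.7,interpolation=2))
block=(.5698,.0493,-.2334); g=off(block,-.0106); print(g)
print(delta(o,[*g,.14],block[2]-np.pi/2))
E
```

```text
[ 0.58320136 -0.3083324   0.13883493] 0.048003146949524976 [-0.676072    0.64177929 -1.31920357]
[0.55948741 0.05175164]
(array([-35.47,  -0.08,   6.63]), array([ 0.0014,  0.4838, -0.001 ]))
```

View pics/s3.png

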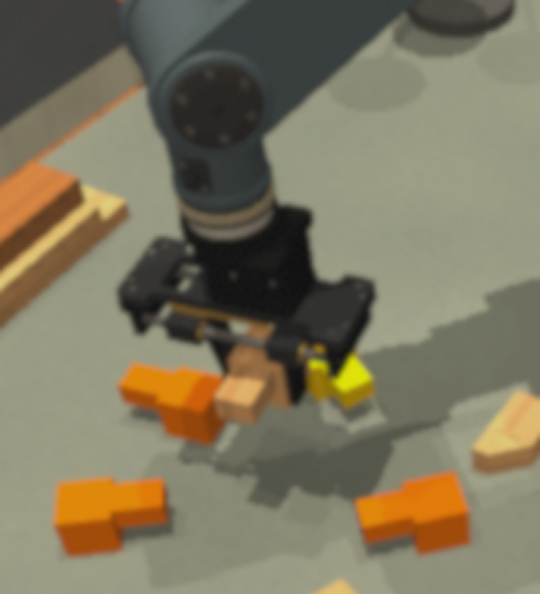

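The hook is held level with its arm pointing forward. I'll carry it over to the block.

>>> {"method": "carry_out", "body": {"moves": [[0.4,-1.5,0,0.3,0,0.03,0],[0.4,-4.5,0,0.8,0,0.08,0],[0.4,-8.5,0,1.5,0,0.15,0],[0.4,-12.5,0,2.3,0,0.2,0],[0.4,-16.5,0,3.1,0,0.25,0],[0.4,-20.5,0,3.9,0,0.3,0],[0.4,-24.5,0,4.6,0,0.35,0],[0.4,-28.5,0,5.4,0,0.4,0],[0.4,-32,0,6,0,0.45,0],[0.4,-34.5,0,6.4,0,0.4838,0],[0.4,-35.47,0,6.63,0,0.4838,0],[0.4,-35.47,0,6.63,0,0.4838,0],[0.4,-35.47,0,6.63,0,0.4838,0],[0.4,-35.47,0,6.63,0,0.4838,0]], "force": 25}}

```text
time: 4.95
position: [0.5605, 0.0498, 0.1393]
tool_rot: [0.438, -0.555, 0.555, -0.438]
ft_force: [0.6, 0.3, -0.7]
grip_width: 0.0482
```

```bash
python3 - <<'E'
from h import *
from rig import robot
o=robot.get_obs();print(o['time'],o['position'],o['grip_width'],o['ft_force'],o['moment'])
im=robot.camera('scene'); cv2.imwrite('pics/s4r.png',im[:,:,::-1]); cv2.imwrite('pics/s4.png',cv2.resize(im[130:330,260:460,::-1],None,fx=3,fy=3,interpolation=2))
im=robot.camera('top'); cv2.imwrite('pics/t4.png',im[:,:,::-1])
block=(.5698,.0493,-.2334); g=off(block,-.0106); print(g)
for z in(.14,.09,.0584): print(delta(o,[*g,z],block[2]-np.pi/2))
E
```

```text
4.95 [0.56053779 0.04982295 0.13929324] 0.048154378927436604 [ 0.58569587  0.33779414 -0.6598109 ] [-0.01037817  0.07697639  0.00445687]
[0.55948741 0.05175164]
(array([-0.16, -0.07, -0.15]), array([ 0.    , -0.0014,  0.0003]))
(array([-0.16,  4.93, -0.15]), array([ 0.    , -0.0014,  0.0003]))
(array([-0.17,  8.09, -0.15]), array([ 0.    , -0.0014,  0.0003]))
```

View pics/s4.png

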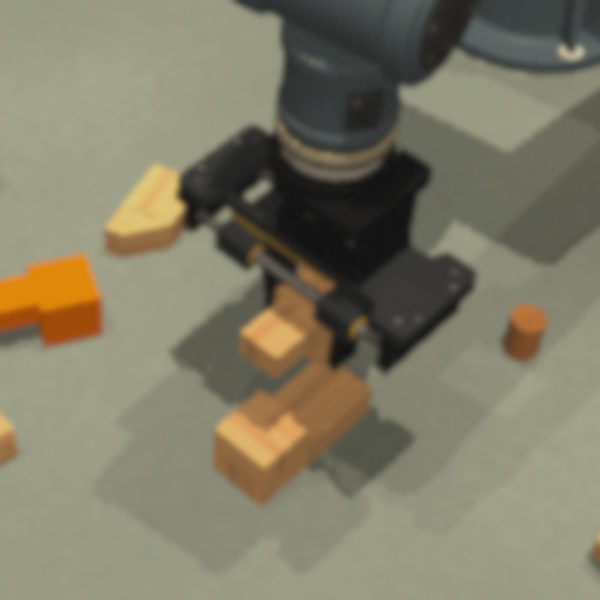

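View pics/t4.png

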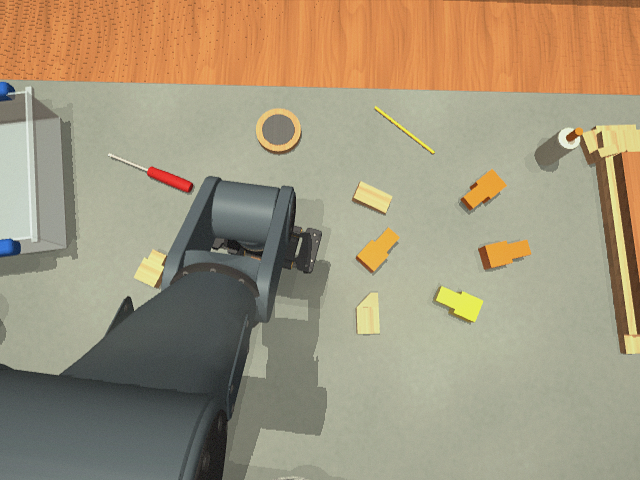

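The scene view shows the hook held level above the block, with its foot over the low step at about (380,270) in the full frame. I'll lower it to about 10 mm above its seat and check the alignment.

>>> {"method": "carry_out", "body": {"moves": [[0.4,-0.16,1,-0.15,0,0,0],[0.4,-0.16,3,-0.15,0,0,0],[0.4,-0.16,5,-0.15,0,0,0],[0.4,-0.16,6.5,-0.15,0,0,0],[0.4,-0.16,7.1,-0.15,0,0,0],[0.4,-0.16,7.1,-0.15,0,0,0],[0.4,-0.16,7.1,-0.15,0,0,0]], "force": 25}}

```text
time: 5.75
position: [0.5594, 0.053, 0.0687]
tool_rot: [0.438, -0.555, 0.555, -0.438]
ft_force: [0.5, -0.7, -1.4]
grip_width: 0.0477
```

```bash
python3 - <<'E'
from h import *
from rig import robot
o=robot.get_obs();print(o['time'],o['position'],o['grip_width'],o['ft_force'])
im=robot.camera('scene'); cv2.imwrite('pics/s5r.png',im[:,:,::-1]); p=robot.camera_params('scene')
M=o['position']; T=R.from_quat(o['tool_rot']).as_matrix(); yaw=np.arctan2(T[1,2],T[0,2]); print('yaw',yaw)
hp=place(np.array([[.0106,0,0]]),M[0],M[1],yaw)[0]; z=M[2]-.0304; print(hp,z)
K=cv2.resize(im[200:320,310:410,::-1],None,fx=6,fy=6,interpolation=2)
K=np.ascontiguousarray(K)
def draw(parts,pose,z,c):
    for P in parts:
        uv=(proj(place(P,*pose,z=z),p)-[309.5,199.5])*6; n=len(uv)//2
        uv=np.round(uv).astype(int)
        for i in range(n):
            j=(i+1)%n
            for a,b in((i,j),(i+n,j+n),(i,i+n)): cv2.line(K,tuple(map(int,uv[a])),tuple(map(int,uv[b])),c,1)
draw(MODELS['hook'],(hp[0],hp[1],yaw),z,(255,0,0)); draw(MODELS['block'],(.5698,.0493,-.2334),0,(0,255,0))
cv2.imwrite('pics/s5.png',K[:600])
block=(.5698,.0493,-.2334); g=off(block,-.0106)
print(delta(o,[*g,.0584],block[2]-np.pi/2))
E
```

```text
5.75 [0.5594157  0.05298294 0.0687487 ] 0.047654983912286536 [ 0.49712618 -0.74377862 -1.39942109]
yaw -0.23365003721674024
[0.56972768 0.05052872 0.        ] 0.03834870144849448
(array([0.12, 1.03, 0.03]), array([-0.0006, -0.0003, -0.0001]))
```

View pics/s5.png

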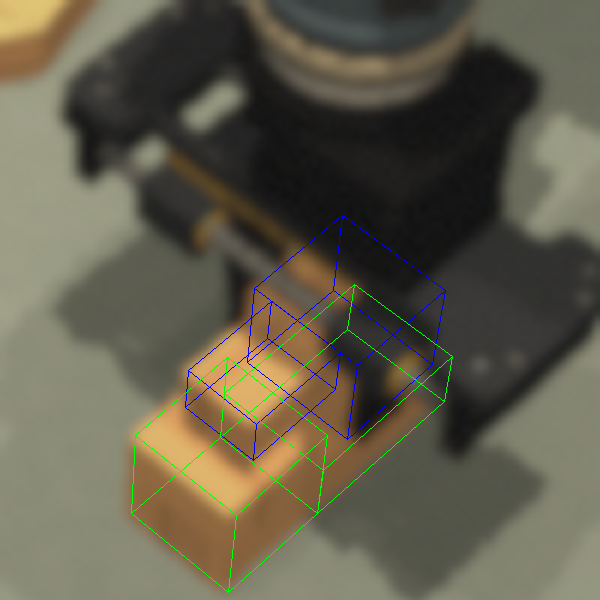

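The overlay agrees with the picture to within about 1 px (2 mm) for both hook and block. I'll lower to contact.

>>> {"method": "carry_out", "body": {"moves": [[0.4,0.05,0.3,0,0,0,0],[0.4,0.05,0.6,0,0,0,0],[0.4,0.05,0.8,0,0,0,0],[0.4,0.05,0.95,0,0,0,0],[0.4,0.05,1.0,0,0,0,0],[0.4,0.05,1.0,0,0,0,0],[0.4,0.05,1.0,0,0,0,0]], "force": 25}}

```text
time: 6.5
position: [0.559, 0.0527, 0.0586]
tool_rot: [0.438, -0.555, 0.555, -0.438]
ft_force: [-0.6, -0.4, -1.1]
grip_width: 0.0479
```

```bash
python3 - <<'E'
from h import *
from rig import robot
o=robot.get_obs();print(o['time'],o['position'],o['grip_width'],o['ft_force'],o['moment'])
im=robot.camera('scene'); cv2.imwrite('pics/s6r.png',im[:,:,::-1]);cv2.imwrite('pics/s6.png',cv2.resize(im[200:300,310:410,::-1],None,fx=6,fy=6,interpolation=2))
block=(.5698,.0493,-.2334); g=off(block,-.0106)
for i in range(3):
  o=robot.get_obs();print(delta(o,[*g,.0584],block[2]-np.pi/2))
E
```

```text
6.5 [0.55903785 0.05270271 0.05857122] 0.0479073857104603 [-0.62853675 -0.35797656 -1.05299243] [ 0.09297942  0.0427858  -0.05278603]
(array([0.08, 0.02, 0.06]), array([-0.0002,  0.    , -0.    ]))
(array([0.08, 0.02, 0.06]), array([-0.0002,  0.    , -0.    ]))
(array([0.08, 0.02, 0.06]), array([-0.0002,  0.    , -0.    ]))
```

View pics/s6.png

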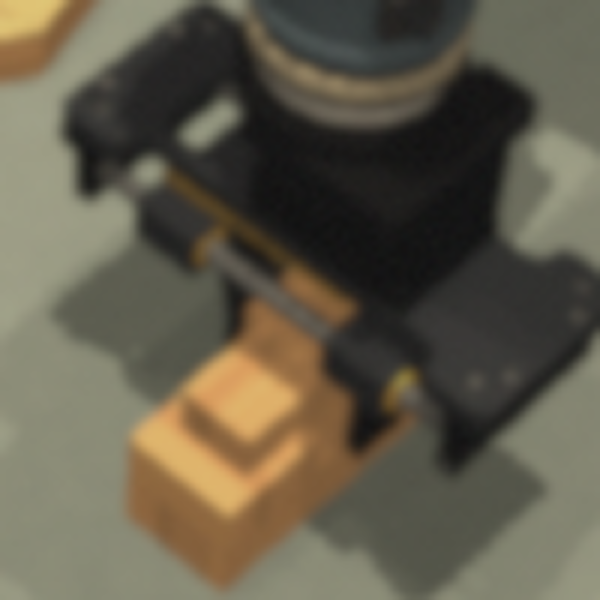

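The hook is nearly seated and there's no contact load yet, so I'll lower another millimetre or two.

>>> {"method": "carry_out", "body": {"moves": [[0.4,0.05,0.05,0.05,0,0,0],[0.4,0.05,0.1,0.05,0,0,0],[0.4,0.05,0.15,0.05,0,0,0],[0.4,0.05,0.15,0.05,0,0,0]], "force": 25}}

```text
time: 6.95
position: [0.5592, 0.0524, 0.0583]
tool_rot: [-0.438, 0.555, -0.555, 0.439]
ft_force: [-2.1, 1.3, 8.9]
grip_width: 0.0475
```

Contact shows at about 9 N. I'll ease off slightly, open, go up and retreat sideways so the top camera can see.

>>> {"method": "carry_out", "body": {"moves": [[0.4,0,-0.06,0,0,0,0],[0.6,0,-0.06,0,0,0,0],[0.72,0,-0.06,0,0,0,0],[0.72,0,-0.06,0,0,0,0],[0.72,0,-0.06,0,0,0,0],[0.72,0,-1,0,0,0,0],[0.72,0,-3,0,0,0,0],[0.72,0,-6,0,0,0,0],[0.72,0,-10,0,0,0,0],[0.72,4,-10,0,0,0,0],[0.72,9,-10,0,0,0,0],[0.72,14,-10,0,0,0,0],[0.72,18,-10,0,0,0,0],[0.72,21,-10,0,0,0,0],[0.72,22,-10,0,0,0,0],[0.72,22,-10,0,0,0,0],[0.72,22,-10,0,0,0,0]]}}

```text
time: 8.65
position: [0.5084, -0.161, 0.1572]
tool_rot: [-0.438, 0.555, -0.555, 0.439]
ft_force: [0.2, 0.1, -0.7]
grip_width: 0.0627
```

```bash
python3 - <<'E'
from h import *
from rig import robot
o=robot.get_obs();print(o['time'],o['position'],o['grip_width'],o['ft_force'])
s=robot.camera('scene')[:,:,::-1].copy();t=robot.camera('top')[:,:,::-1].copy()
cv2.imwrite('pics/s7r.png',s);cv2.imwrite('pics/t7r.png',t)
a=cv2.resize(t[190:310,215:335],None,fx=3.3,fy=3.3,interpolation=2); b=cv2.resize(s[210:310,310:410],None,fx=3.96,fy=3.96,interpolation=2)
cv2.imwrite('pics/c7.png',np.hstack([a,b]))
E
```

```text
8.65 [ 0.50841958 -0.1610246   0.15721184] 0.06267792177699119 [ 0.1603496   0.13258659 -0.73867964]
```

View pics/c7.png

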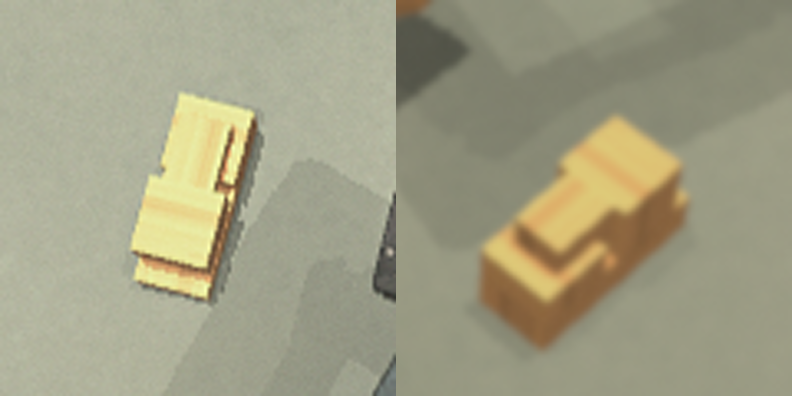

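```bash
cat >> h.py <<'E'
def draw(K,parts,pose,z,p,x0,y0,f,c):
    for P in parts:
        uv=np.round((proj(place(P,*pose,z=z),p)-[x0-.5,y0-.5])*f*8).astype(int); n=len(uv)//2
        for i in range(n):
            j=(i+1)%n
            L=[(i+n,j+n)]+([(i,j),(i,i+n)] if c[1] else [])
            for a,b in L: cv2.line(K,tuple(map(int,uv[a])),tuple(map(int,uv[b])),c,1,shift=3)
E
python3 - <<'E'
from h import *
from rig import robot
pt,ps=robot.camera_params('top'),robot.camera_params('scene')
t=cv2.imread('pics/t7r.png');s=cv2.imread('pics/s7r.png')
b0=(.5698,.0493,-.2334)
for lab,vw in(('top',[(t,pt)]),('scene',[(s,ps)]),('both',[(t,pt),(s,ps)])):
    data=[]
    for im,p in vw:
        uv=proj(place(np.vstack(MODELS['block']),*b0),p); w=window(uv,10); m=soft(im)[w[1]:w[1]+w[3],w[0]:w[0]+w[2]]
        n,l,st,_=cv2.connectedComponentsWithStats((m>0).astype(np.uint8)); m=m*(l==1+np.argmax(st[1:,4])); data.append((m,p,w))
    def cost(v): return sum(((np.maximum(sil(MODELS['block'],v[:3],p,w),sil(MODELS['hook'],v[3:],p,w,.028))-m)**2).sum() for m,p,w in data)
    v0=np.array([*b0,*b0]); sx=np.vstack([v0,v0+np.diag([.004,.004,.05,.004,.004,.05])])
    r=minimize(cost,v0,method='Nelder-Mead',options=dict(initial_simplex=sx,xatol=1e-5,fatol=1e-2,maxiter=3000))
    v=r.x; d=R.from_euler('z',-v[2]).apply([*(v[3:5]-v[:2]),0])
    print(lab,v.round(4),round(r.fun,1),round(cost(v0),1),'hook in block mm',(d*1000).round(1),'dyaw',round(v[5]-v[2],3))
F=8
for im,p,(x0,y0),nm in((t,pt,(248,212),'t'),(s,ps,(322,230),'s')):
    K=cv2.resize(im[y0:y0+72,x0:x0+64],None,fx=F,fy=F,interpolation=2)
    draw(K,MODELS['block'],b0,0,p,x0,y0,F,(0,255,0)); draw(K,MODELS['hook'],b0,.028,p,x0,y0,F,(255,0,0))
    cv2.imwrite(f'pics/o7{nm}.png',K)
E
```

```text
top [ 0.5698  0.0493 -0.2332  0.5697  0.0504 -0.2305] 5.7 10.6 hook in block mm [-0.4  1.   0. ] dyaw 0.003
scene [ 0.573   0.0483 -0.2416  0.5691  0.0474 -0.2241] 16.1 74.5 hook in block mm [-3.5 -1.8  0. ] dyaw 0.017
both [ 0.5703  0.0489 -0.2363  0.5691  0.0486 -0.2687] 68.8 85.1 hook in block mm [-1.1 -0.5  0. ] dyaw -0.032
```

View pics/o7t.png

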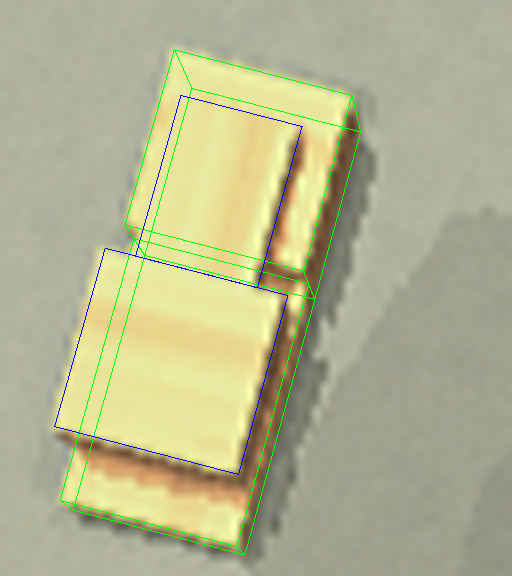

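View pics/o7s.png

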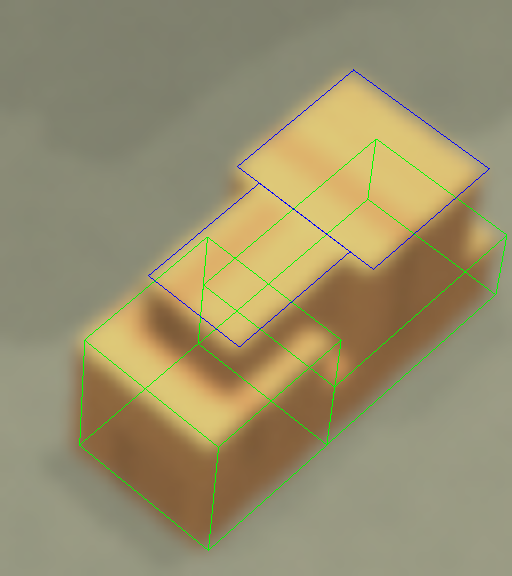

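The top overlay shows the hook on its target pose, about 1 mm off sideways, yaw within 0.003 rad, and seated level. Next is the cap.

```bash
python3 - <<'E'
from h import *
from rig import robot
o=robot.get_obs();cap=(.4413,-.1503,.052); g=off(cap,-.004);print(g)
print(delta(o,[*g,.10],cap[2]-np.pi/2))
E
```

```text
[ 0.43730541 -0.15050791]
(array([ 0.68,  5.72, -7.16]), array([ 0.0003, -0.2836, -0.0005]))
```

>>> {"method": "carry_out", "body": {"moves": [[0.72,0.3,1,-3,0,-0.1,0],[0.72,0.68,3,-6,0,-0.2,0],[0.72,0.68,5,-7.16,0,-0.2836,0],[0.72,0.68,5.7,-7.16,0,-0.2836,0],[0.72,0.68,5.7,-7.16,0,-0.2836,0],[0.72,0.68,5.7,-7.16,0,-0.2836,0]]}}

```text
time: 9.35
position: [0.4392, -0.1524, 0.1005]
tool_rot: [-0.512, 0.486, -0.488, 0.513]
ft_force: [0.7, 0.1, -0.6]
grip_width: 0.0625
```

```bash
python3 - <<'E'
from h import *
from rig import robot
o=robot.get_obs();cap=(.4413,-.1503,.052); g=off(cap,-.004);print(o['time'],o['position'])
print(delta(o,[*g,.028],cap[2]-np.pi/2))
im=robot.camera('scene'); cv2.imwrite('pics/s8.png',cv2.resize(im[110:260,230:410,::-1],None,fx=4,fy=4,interpolation=2))
E
```

```text
9.35 [ 0.43915031 -0.15239953  0.10050706]
(array([-0.21,  7.25, -0.19]), array([-0.0023, -0.0019,  0.0015]))
```

View pics/s8.png

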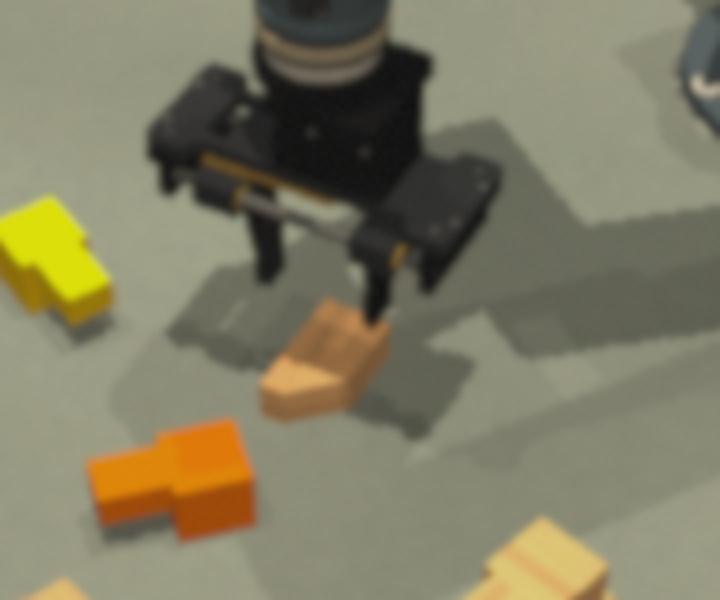

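The picture shows the gripper above the cap with its fingers either side of the parallel part. I'll go down and grip.

>>> {"method": "carry_out", "body": {"moves": [[0.72,-0.2,2,-0.19,0,0,0],[0.72,-0.2,4,-0.19,0,0,0],[0.72,-0.2,6,-0.19,0,0,0],[0.72,-0.2,6.8,-0.19,0,0,0],[0.72,-0.2,7.15,-0.19,0,0,0],[0.72,-0.2,7.15,-0.19,0,0,0],[0.72,-0.2,7.15,-0.19,0,0,0],[0.4,-0.2,7.15,-0.19,0,0,0],[0.4,-0.2,7.15,-0.19,0,0,0],[0.4,-0.2,7.15,-0.19,0,0,0],[0.4,-0.2,7.15,-0.19,0,0,0],[0.4,-0.2,7.15,-0.19,0,0,0]], "force": 20}}

```text
time: 10.6
position: [0.4354, -0.1503, 0.0289]
tool_rot: [-0.512, 0.487, -0.488, 0.512]
ft_force: [0.2, 0.1, 4.7]
grip_width: 0.046
```

>>> {"method": "carry_out", "body": {"moves": [[0.4,0,-0.5,0,0,0,0],[0.4,0,-2,0,0,0,0],[0.4,0,-5,0,0,0,0],[0.4,0,-8.5,0,0,0,0],[0.4,0,-11.5,0,0,0,0],[0.4,0,-13,0,0,0,0],[0.4,0,-13,0,0,0,0],[0.4,0,-13,0,0,0,0]]}}

```text
time: 11.4
position: [0.4349, -0.1499, 0.1584]
tool_rot: [0.512, -0.487, 0.487, -0.512]
ft_force: [0.0, 0.2, -1.4]
grip_width: 0.0456
```

```bash
python3 - <<'E'
from h import *
from rig import robot
o=robot.get_obs();print(o['time'],o['position'],o['grip_width'],o['ft_force'])
im=robot.camera('scene'); cv2.imwrite('pics/s9.png',cv2.resize(im[90:290,230:430,::-1],None,fx=3,fy=3,interpolation=2))
hook=(.5697,.0502,-.232)
for e in (.0036,.004): 
    g=off(hook,-e); print(g,delta(o,[*g,.155],hook[2]-np.pi/2))
E
```

```text
11.4 [ 0.43486489 -0.14986671  0.15838569] 0.04564110038681477 [ 0.00977615  0.22471237 -1.42708519]
[0.56619645 0.05102773] (array([-19.4 ,   0.34,  14.13]), array([ 3.000e-04,  2.823e-01, -2.000e-04]))
[0.56580717 0.0511197 ] (array([-19.42,   0.34,  14.09]), array([ 3.000e-04,  2.823e-01, -2.000e-04]))
```

View pics/s9.png

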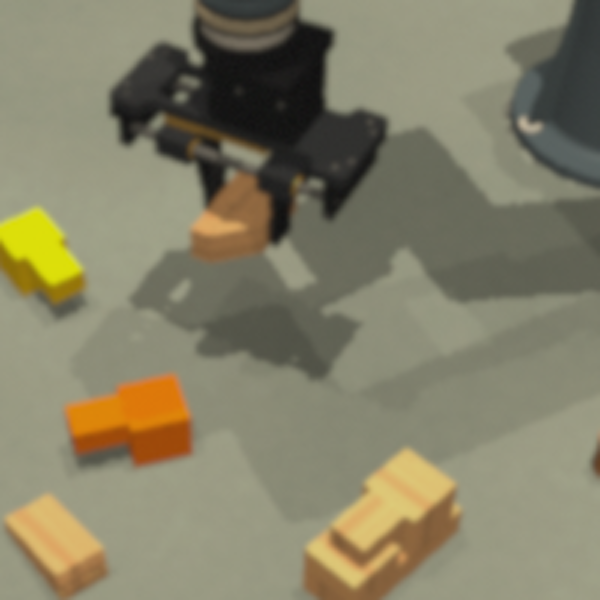

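The cap is held level with its sawn corner forward and left. I'll carry it over the hook.

>>> {"method": "carry_out", "body": {"moves": [[0.4,-1.5,0,1,0,0.04,0],[0.4,-4,0,2.9,0,0.1,0],[0.4,-7,0,5,0,0.15,0],[0.4,-10,0,7.2,0,0.2,0],[0.4,-13,0,9.3,0,0.24,0],[0.4,-16,0,11.5,0,0.2823,0],[0.4,-18.3,0,13.1,0,0.2823,0],[0.4,-19.43,0,13.9,0,0.2823,0],[0.4,-19.43,0,13.9,0,0.2823,0],[0.4,-19.43,0,13.9,0,0.2823,0],[0.4,-19.43,0,13.9,0,0.2823,0]]}}

```text
time: 12.55
position: [0.5632, 0.0497, 0.158]
tool_rot: [-0.439, 0.555, -0.554, 0.438]
ft_force: [-1.2, 0.3, -1.3]
grip_width: 0.0459
```

```bash
python3 - <<'E'
from h import *
from rig import robot
o=robot.get_obs();print(o['time'],o['position'],o['grip_width'],o['ft_force'])
hook=(.5697,.0502,-.232); g=off(hook,-.006); print(g,delta(o,[*g,.109],hook[2]-np.pi/2))
E
```

```text
12.55 [0.56320401 0.04974073 0.15803345] 0.045867443903456095 [-1.16409854  0.25192395 -1.29744373]
[0.56386075 0.05157955] (array([-0.2 ,  4.9 ,  0.03]), array([ 0.002 , -0.0014,  0.0007]))
```

>>> {"method": "carry_out", "body": {"moves": [[0.4,-0.2,1,0.03,0,0,0],[0.4,-0.2,2.5,0.03,0,0,0],[0.4,-0.2,4,0.03,0,0,0],[0.4,-0.2,4.7,0.03,0,0,0],[0.4,-0.2,4.9,0.03,0,0,0],[0.4,-0.2,4.9,0.03,0,0,0],[0.4,-0.2,4.9,0.03,0,0,0],[0.4,-0.2,4.9,0.03,0,0,0]]}}

```text
time: 13.35
position: [0.5655, 0.0527, 0.1102]
tool_rot: [0.438, -0.554, 0.555, -0.439]
ft_force: [0.5, -0.3, -0.3]
grip_width: 0.0454
```

```bash
python3 - <<'E'
from h import *
from rig import robot
o=robot.get_obs();print(o['time'],o['position'],o['grip_width'],o['ft_force'])
hook=(.5697,.0502,-.232); g=off(hook,-.006); print(g,delta(o,[*g,.101],hook[2]-np.pi/2))
s=robot.camera('scene')[:,:,::-1].copy(); p=robot.camera_params('scene'); cv2.imwrite('pics/s10r.png',s)
F=6;x0,y0=310,180; K=cv2.resize(s[y0:y0+100,x0:x0+100],None,fx=F,fy=F,interpolation=2)
T=R.from_quat(o['tool_rot']).as_matrix(); yaw=np.arctan2(T[1,2],T[0,2])
c=off((o['position'][0],o['position'][1],yaw),.006)
draw(K,MODELS['cap'],(*c,yaw),o['position'][2]-.0287,p,x0,y0,F,(0,255,0)); draw(K,MODELS['hook'],hook,.028,p,x0,y0,F,(255,0,0))
cv2.imwrite('pics/s10.png',K)
E
```

```text
13.35 [0.56553239 0.05271937 0.1101932 ] 0.04539285669738166 [ 0.51132213 -0.31409482 -0.34641236]
[0.56386075 0.05157955] (array([ 0.15,  0.92, -0.14]), array([-0.0014, -0.0001, -0.0002]))
```

View pics/s10.png

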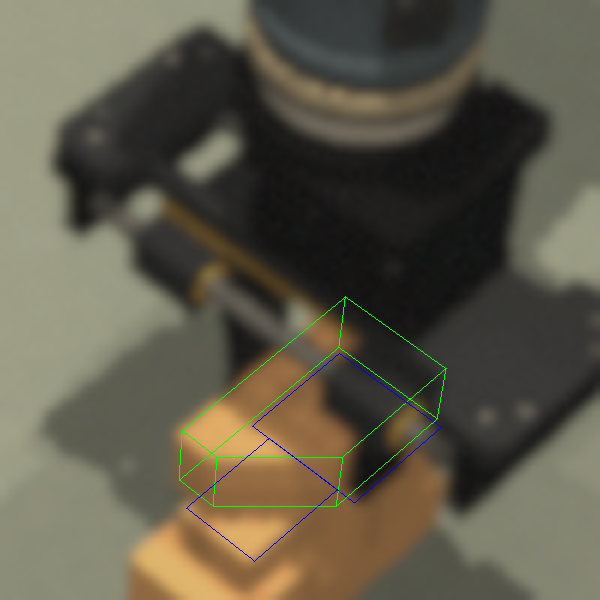

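The overlay matches the held cap and the hook underneath. I'll make a small correction and lower.

>>> {"method": "carry_out", "body": {"moves": [[0.4,0.1,0.3,-0.08,0,0,0],[0.4,0.1,0.6,-0.08,0,0,0],[0.4,0.1,0.75,-0.08,0,0,0],[0.4,0.1,0.82,-0.08,0,0,0],[0.4,0.1,0.82,-0.08,0,0,0],[0.4,0.1,0.82,-0.08,0,0,0]]}}

```text
time: 14.0
position: [0.5641, 0.052, 0.1013]
tool_rot: [0.439, -0.555, 0.555, -0.439]
ft_force: [-0.4, -0.1, -0.4]
grip_width: 0.0458
```

```bash
python3 - <<'E'
from h import *
from rig import robot
o=robot.get_obs();print(o['time'],o['position'],o['grip_width'],o['ft_force'])
hook=(.5697,.0502,-.232); g=off(hook,-.006); print(g,delta(o,[*g,.101],hook[2]-np.pi/2))
E
```

```text
14.0 [0.56413017 0.05200867 0.10134284] 0.04579055895097409 [-0.44294668 -0.08331097 -0.42768348]
[0.56386075 0.05157955] (array([ 0.05,  0.03, -0.02]), array([-0.0001, -0.0001, -0.    ]))
```

>>> {"method": "carry_out", "body": {"moves": [[0.4,0.03,0.05,0,0,0,0],[0.4,0.03,0.1,0,0,0,0],[0.4,0.03,0.1,0,0,0,0]]}}

```text
time: 14.3
position: [0.5641, 0.0517, 0.101]
tool_rot: [0.439, -0.554, 0.555, -0.439]
ft_force: [-1.4, 1.5, 3.7]
grip_width: 0.0457
```

Contact is light, at about 4 N. I'll release and retreat.

>>> {"method": "carry_out", "body": {"moves": [[0.4,0,0,0,0,0,0],[0.6,0,0,0,0,0,0],[0.72,0,0,0,0,0,0],[0.72,0,0,0,0,0,0],[0.72,0,0,0,0,0,0],[0.72,0,-1,0,0,0,0],[0.72,0,-3,0,0,0,0],[0.72,0,-6,0,0,0,0],[0.72,0,-9,0,0,0,0],[0.72,4,-9,0,0,0,0],[0.72,9,-9,0,0,0,0],[0.72,14,-9,0,0,0,0],[0.72,19,-9,0,0,0,0],[0.72,22,-9,0,0,0,0],[0.72,24,-9,0,0,0,0],[0.72,24,-9,0,0,0,0],[0.72,24,-9,0,0,0,0]]}}

```text
time: 16.0
position: [0.5087, -0.1819, 0.1908]
tool_rot: [-0.438, 0.555, -0.555, 0.439]
ft_force: [-0.8, 0.1, -0.5]
grip_width: 0.0628
```

```bash
python3 - <<'E'
from h import *
from rig import robot
o=robot.get_obs();print(o['time'],o['position'],o['grip_width'],o['ft_force'])
s=robot.camera('scene')[:,:,::-1].copy();t=robot.camera('top')[:,:,::-1].copy()
cv2.imwrite('pics/s11r.png',s);cv2.imwrite('pics/t11r.png',t)
pt,ps=robot.camera_params('top'),robot.camera_params('scene')
b0=(.5698,.0493,-.2334);h0=(.5697,.0504,-.2305);F=6
out=[]
for im,p,(x0,y0) in((t,pt,(242,208)),(s,ps,(318,205))):
    k=cv2.resize(im[y0:y0+95,x0:x0+66],None,fx=F,fy=F,interpolation=2)
    draw(k,MODELS['block'],b0,0,p,x0,y0,F,(0,255,0)); draw(k,MODELS['hook'],h0,.028,p,x0,y0,F,(255,0,0)); draw(k,MODELS['cap'],h0,.072,p,x0,y0,F,(0,0,255)); out.append(k)
cv2.imwrite('pics/o11.png',np.hstack(out))
# joint fit cap from top
uv=proj(place(np.vstack(MODELS['block']),*b0),pt); w=window(uv,14); m=soft(t)[w[1]:w[1]+w[3],w[0]:w[0]+w[2]]
n,l,st,_=cv2.connectedComponentsWithStats((m>0).astype(np.uint8)); m=m*(l==1+np.argmax(st[1:,4]))
def cost(v): return ((np.maximum.reduce([sil(MODELS['block'],v[:3],pt,w),sil(MODELS['hook'],v[3:6],pt,w,.028),sil(MODELS['cap'],v[6:],pt,w,.072)])-m)**2).sum()
v0=np.array([*b0,*h0,*h0])
sx=np.vstack([v0,v0+np.diag([.003,.003,.04]*3)])
r=minimize(cost,v0,method='Nelder-Mead',options=dict(initial_simplex=sx,xatol=1e-5,fatol=1e-2,maxiter=6000));v=r.x
print(v.round(4),r.fun,cost(v0)); print('cap-hook mm',(R.from_euler('z',.2334).apply([*(v[6:8]-v[3:5]),0])*1000).round(1),'cap-block',(R.from_euler('z',.2334).apply([*(v[6:8]-v[:2]),0])*1000).round(1),'hook-block',(R.from_euler('z',.2334).apply([*(v[3:5]-v[:2]),0])*1000).round(1))
E
```

```text
16.0 [ 0.50869238 -0.18185905  0.19075575] 0.06275574715368884 [-0.79322805  0.11703961 -0.45609854]
[ 0.5698  0.0493 -0.2334  0.5702  0.0505 -0.2182  0.5699  0.0509 -0.2364] 5.207736543214743 8.632768364942066
cap-hook mm [-0.5  0.3  0. ] cap-block [-0.3  1.6  0. ] hook-block [0.1 1.3 0. ]
```

View pics/o11.png

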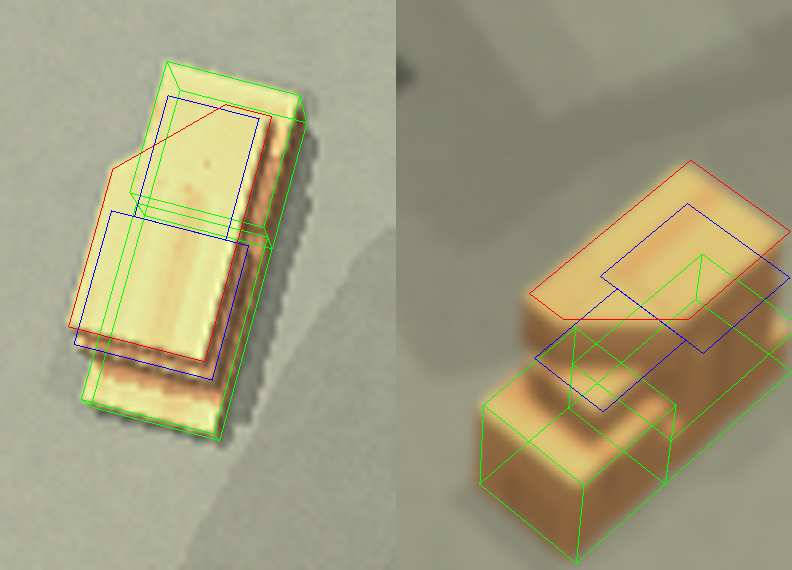

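View pics/s11r.png

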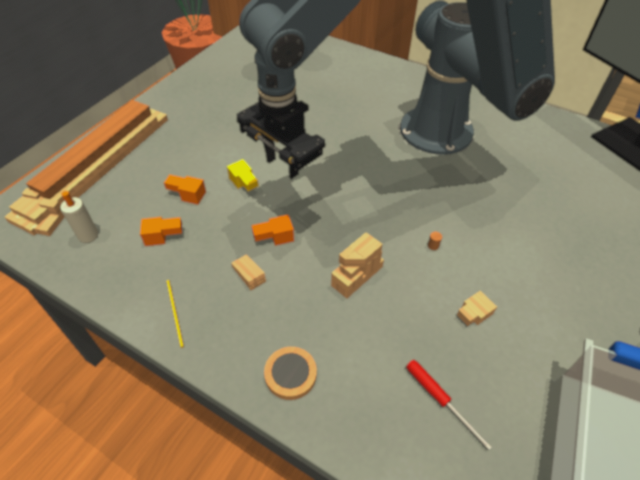

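The stack stands at about (358,265) in the scene view. Both overlays fit, and nothing else has moved. I'll hand in.

```bash
python3 - <<'E'
from rig import robot
print(robot.get_obs()['time']); print(robot.hand_in())
E
```

```text
16.1
the job is handed in; nothing more can be done
None
```

The prop is built and handed in at 16.1 s. The tall-footed hook sits on the step block, with its foot on the low step and its arm on the high step. The cap lies flat and lengthways on top of the hook.

**Checks before hand-in:**
- **Hook on block:** the top-camera fit puts it about 0.1 mm off lengthways and 1.3 mm off sideways. Its yaw was within 0.003 rad when it was set down, and the block had not measurably moved.
- **Cap on hook:** it is about 0.5 mm off lengthways and 0.3 mm off sideways, with yaw within about 0.02 rad.
- **Contact forces:** they read about 9 N when the hook was set down and 4 N for the cap. The gripper was open and well clear at the end.
- **Other pieces:** I never went near the shallow hook or the decoys, and the last scene picture shows them where they were.

**Disagreement:** the blurrier scene camera differed from the top camera by about 2 mm on single pieces, which is within the stated calibration. Its fit of the hook on the block was 3.5 mm off lengthways and 1.8 mm sideways. I trusted the top camera, whose fits were much tighter. I judged level by eye from the pictures.

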